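Turn the revolving display stand until the bust is at the front, and hold it there

TASK

The round wooden display stand carries three small brass figures. Grip one of the brass knobs on its rim and gently turn the turntable, without touching the figures, until the head-and-shoulders bust stands right at the brass pointer that sticks out of the base; then keep the stand still there, finishing with the knob still gripped. Leave the other things on the table where they are.

Things in the scene. Friction and masses are not known exactly. Their poses are not given: they have to be found in the camera images.
- stand_base: fixed wooden foot of the stand, a disc 200 mm across, mostly hidden under the turntable. Origin: centre of its underside, on the table and on the vertical turning axis. Its -x axis points to the stand's front (differs from run to run): there a brass tongue 22 mm wide runs out to 170 mm from the axis, with an upright brass cone (the pointer, 42 mm above the table) at 153 mm.
- index (a point): fixed point above the brass tongue, 130 mm from the axis, 45 mm above the table: where the turntable's rim passes the pointer
- turntable (a joint): angle of the turntable (rad), growing counterclockwise from above; 0 or 2 pi: bust at the pointer. Starts at 0.9 to 5.38; turns freely either way, over a whole turn, friction about 0.03 N m; stays where left. A wooden plate 260 mm across, upper face 45 mm above the table; on it three figures 120 degrees apart, 74 mm from the axis, and midway between them three knobs, 112 mm from the axis.
- bust_edge (a point): point on the turntable's rim, straight outward from the bust, 130 mm from the axis, 45 mm above the table; it meets index when the bust is at the pointer
- knob1: upright brass knob fixed on the turntable, a straight round post 18 mm across with a round top, 65 mm high above the plate's face (a collar 24 mm across in its lowest 4 mm). Origin: centre of its foot, 45 mm above the table. Seen from above it is 60 degrees clockwise of the bust
- knob2: like knob1, 60 degrees counterclockwise of the bust seen from above
- knob3: like knob1, across the plate from the bust, 180 degrees from it
- bust: brass head and shoulders on a round wooden plinth 42 mm across, 93 mm high, 52 mm wide at the shoulders, fixed on the turntable and facing outward. Origin: centre of its underside, 45 mm above the table; its -x axis points outward from the turning axis
- horse: brass horse on a wooden plinth, about 80 mm long along the rim, 30 mm wide, 89 mm high, fixed on the turntable. Origin: centre of its underside; its x axis lies along the rim
- sunburst: brass disc of rays 65 mm across, upright on a 48 mm round stone foot, 91 mm high, fixed on the turntable. Origin: centre of its underside; its -x axis points outward
- books: two books lying on each other, 135 x 200 mm, 56 mm high together, loose on the table. Origin: centre of the underside
- pen_cup: empty dark metal pen cup, 72 mm across, 90 mm high, loose on the table. Origin: centre of the underside
- paperweight: glass dome paperweight, 72 mm across, 36 mm high, loose on the table. Origin: centre of the underside
- photo_frame: wooden picture frame leaning on its foot, 120 mm wide, 155 mm high, loose on the table. Origin: underside, below the picture's lower edge

How it is judged:
By the outcome, as a careful person would: the job done as asked, in the order asked, and still so for the second after the job is handed in, while the arm keeps its last pose, push and grip.
It also fails if it takes over 48 s, if anything falls off the work surface, if the arm or the gripper's body presses on something with over 40 N, if the wrist force passes 120 N, or if a joint passes its speed limit or range.

ROBOT

A 7-joint arm with a two-finger parallel gripper is mounted at the origin on the work surface. World frame = base frame: x ahead of the robot, y to its left, z up, the work surface at z = 0. Lengths are in m, angles in rad, forces in N, time in s.
With the tool pointing down it reaches from about 0.425 to 0.925 m from the base axis. Payload 6.8 kg.
Tool frame: the origin (TCP) lies at the very end of the fingers, on their centre line; the grasp point (between the pads) lies r.grip_depth behind it (r.grip_depth is the distance from the TCP to the grasp point, in m); z points along the fingers, x is the direction in which the jaws open and shut, and the axes are right-handed (so a half turn about z gives the same grasp; the last joint's range is limited). The gripper opens to 85 mm and grips with 20 to 120 N. Pads are 22 mm wide; open, the fingers measure 114 mm over their backs; the gripper's body (76 mm by 85 mm) begins 54 mm behind the grasp point. The pads swing forward as they close: fully open they stand 13 mm farther back than shut.
Start: joints at [1.18, 0.477, 0.022, 1.555, -0.011, 1.109, -0.083], TCP at [0.188, -0.648, 0.231] pointing down, gripper open.
Joint ranges: [-2.96, 2.96], [-0.34, 2.1], [-1.41, 1.46], [0.24, 2.44], [-1.37, 4.51], [0.17, 1.92], [-2.96, 2.96]. Speed limits (rad/s): [2.39, 2.39, 3.14, 3.14, 3.14, 3.14, 3.14].

INTERFACE

Orientations are given as a rotation vector (axis times angle).
In Python, from bench import readout, grab_frame, workorder, r gives the robot as it stands.
- The arm moves only by the shell command python3 -m handwheel 'ROWS' [FORCE]. ROWS is text: rows parted by semicolons, each of 7 numbers parted by spaces: the shift along the tool's x, y, z in mm, then the turn, a rotation vector about the tool's x, y, z in degrees, then the finger opening in mm, from 0 to 85.4. A call has 1 to 12 rows; each row is the pose to reach, as a shift and turn from the pose commanded when the call began, along the tool's axes at that moment; what a row does not reach only later rows make up. A row lasts 1/8 s, in which the tool goes at most 62.5 mm and 10.7 degrees, less where a joint would pass 70% of its speed; a pose out of reach is approached as far as the arm can. A call with a gripper value outside its range is refused whole. The fingers move at their own pace and stop on an object; FORCE is the grip in N (left out, the last holds). Time passes only in rows, so rows that repeat a pose let the fingers close. It gives the time, the measured TCP pose, the force and the opening at its end, in the units of the state.
- readout.get_obs(): the state, without advancing time (a new reading comes with each control period).
- grab_frame(name): name is "side" or "top" or "wrist"; returns a dict with "pixels" (480x640x3 uint8, red, green, blue), "fx", "fy", "cx", "cy" (pixels), "rvec" (rotation vector, rad) and "tvec" (3), from world to camera coordinates, as OpenCV has them. Camera axes: x right, y down, z forward; pixel columns grow to the right and rows downward; lengths in m; the calibration is good to about 2 mm. A picture is of the moment at which its call begins. There is no depth.
- workorder.hand_in(): hands the job in, once; it reports no verdict.
The state is a dict: "clock": time; "joints": joint angles; "qvel": joint speeds; "tau": joint torques, N m; "tcp_pos": TCP position; "orientation": TCP orientation; "contact_force": force on the tool from outside, world axes, zero at the start; "moment": the same for the moment, N m; "grip_width": finger opening in m.
Only numpy, scipy, OpenCV 4.12 (cv2) and the standard library are available. Lean on these libraries where they do the work, as an engineer would, in place of code of your own. Each camera call takes 0.05 s, during which the arm holds its last target.

## Working session

There is one attempt and no reset: what is moved stays moved. The work goes in short steps, Python scripts to look and compute and a shell command to move; the robot and the scene stay as the last step left them, time stands still between calls to the robot, and variables do not carry over. Pictures are saved under pics/ and viewed, and the job is handed in when it is done.

```bash
mkdir -p pics; ls; python3 - <<'E'
from bench import readout, grab_frame, r
import cv2
o=readout.get_obs(); print(o); print(r.grip_depth)
for n in("top","side","wrist"):
    f=grab_frame(n); cv2.imwrite(f"pics/{n}0.png",f["pixels"][:,:,::-1]); print(n,{k:f[k] for k in f if k!="pixels"})
E
```

```text
pics
{'clock': 0.0, 'joints': array([ 1.17989607,  0.4778068 ,  0.02232807,  1.55648296, -0.0115139 ,
        1.10930087, -0.08308363]), 'qvel': array([-1.55654313e-03, -7.02007753e-04,  1.90471760e-03, -1.04886566e-03,
        2.30257237e-04, -5.78192442e-05,  1.99686136e-04]), 'tau': array([-1.29568275e-05, -5.96452260e+01,  1.60773542e+00, -2.81203043e+01,
        1.24886743e-02,  9.21315135e-03, -1.44599341e-05]), 'tcp_pos': array([ 0.18818015, -0.64760213,  0.2303077 ]), 'orientation': array([-2.51155784e+00,  1.88553710e+00,  2.45855988e-03]), 'contact_force': array([0.47637654, 1.17024544, 0.42204374]), 'moment': array([-0.04400047,  0.01188651,  0.03212494]), 'grip_width': 0.08531705270338781}
0.0187
top {'fx': 462.24624631605036, 'fy': 462.24624631605036, 'cx': 317.0938934042567, 'cy': 239.57050052642202, 'rvec': array([ 2.23027505, -1.97480839,  0.21533248]), 'tvec': array([-0.08947401,  0.51950783,  1.07699341])}
side {'fx': 549.2511061045399, 'fy': 549.2511061045399, 'cx': 308.4360613737302, 'cy': 239.2713023920629, 'rvec': array([ 2.2547162 ,  0.34640436, -0.15955841]), 'tvec': array([-0.52064781, -0.07978482,  1.721521  ])}
wrist {'fx': 371.30772131213257, 'fy': 371.30772131213257, 'cx': 317.86278888923704, 'cy': 238.97978887393697, 'rvec': array([-2.32558734,  1.74416138,  0.25125177]), 'tvec': array([-0.6731598 , -0.03750181,  0.37960334])}
```

View pics/top0.png

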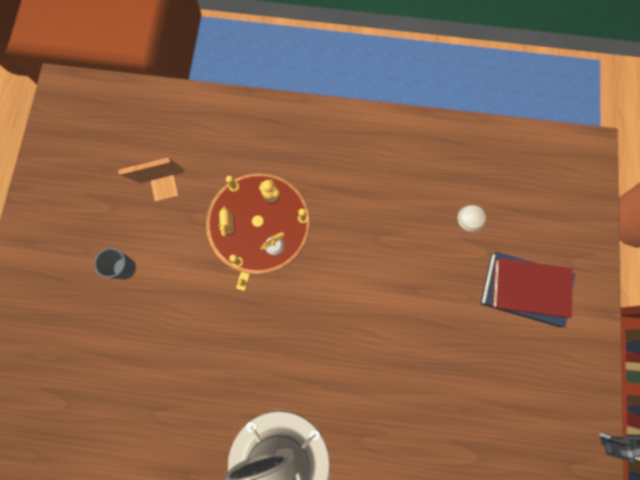

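View pics/side0.png

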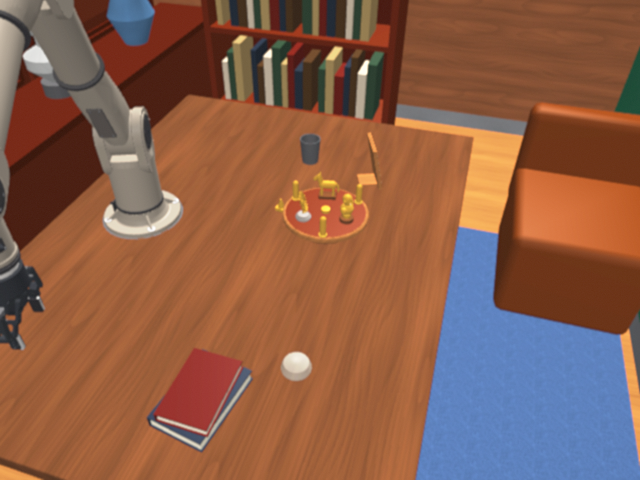

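View pics/wrist0.png

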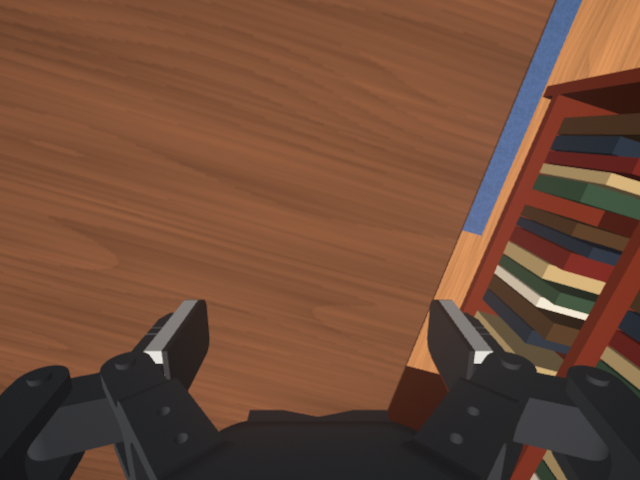

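The top view shows the stand at about (258,222), with the pointer tongue at (243,281). The bust is on the far side at (269,190), the horse at (226,221) and the sunburst at (273,243). The knobs are at (232,183), (303,215) and (236,260). I'll enlarge it next.

```bash
python3 - <<'E'
import cv2
a=cv2.imread("pics/top0.png")[165:300,190:325]; cv2.imwrite("pics/top0c.png",cv2.resize(a,None,fx=4.4,fy=4.4,interpolation=cv2.INTER_CUBIC))
a=cv2.imread("pics/side0.png")[160:250,265:385]; cv2.imwrite("pics/side0c.png",cv2.resize(a,None,fx=6,fy=6,interpolation=cv2.INTER_CUBIC))
E
```

```text
(no output)
```

View pics/top0c.png

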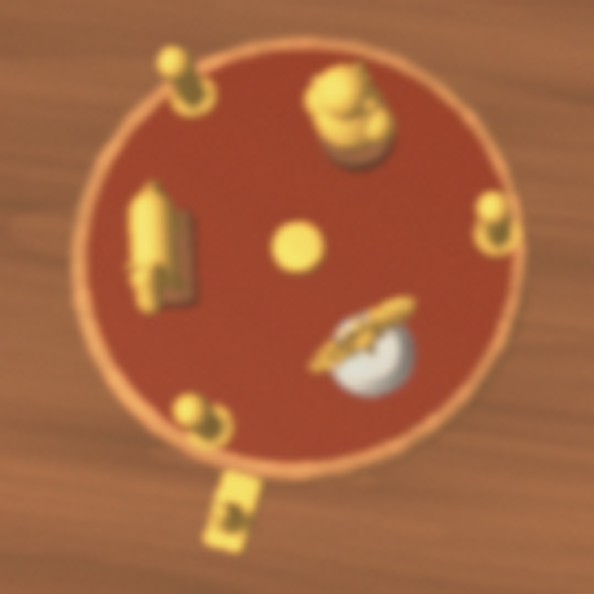

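View pics/side0c.png

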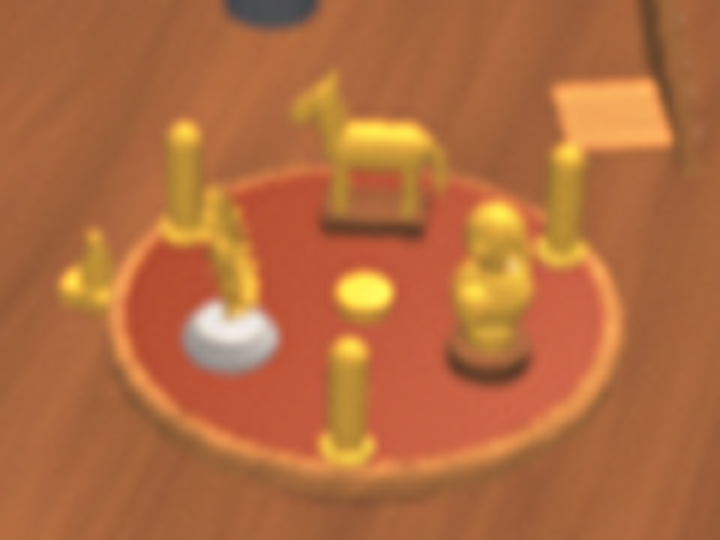

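```bash
cat > fit.py <<'E'
import numpy as np, cv2
from scipy.optimize import least_squares
def proj(f,P): return cv2.projectPoints(np.array(P,float).reshape(-1,3),f["rvec"],f["tvec"],np.array([[f["fx"],0,f["cx"]],[0,f["fy"],f["cy"]],[0,0,1]]),None)[0].reshape(-1,2)
def pol(c,rad,ang,z): return [c[0]+rad*np.cos(ang),c[1]+rad*np.sin(ang),z]
E
python3 - <<'E'
from fit import *
from bench import grab_frame, readout
T=grab_frame("top"); S=grab_frame("side")
ut=lambda x,y:[(x+.5)/4.4-.5+190,(y+.5)/4.4-.5+165]
us=lambda x,y:[(x+.5)/6-.5+265,(y+.5)/6-.5+160]
mt=np.array([ut(172,62),ut(491,207),ut(189,411),ut(235,510),ut(207,95),ut(497,235),ut(210,427)])
ms=np.array([us(568,155),us(348,347),us(185,130),us(95,237),us(562,248),us(347,447),us(186,228)])
# p: cx,cy, front angle, bust angle(world)
def pts(p):
    c=p[:2]
    return [pol(c,.112,p[3]+np.pi/3,.104),pol(c,.112,p[3]-np.pi/3,.104),pol(c,.112,p[3]+np.pi,.104),pol(c,.153,p[2],.038)]+[pol(c,.112,p[3]+k,.047) for k in(np.pi/3,-np.pi/3,np.pi)]
PT=pts
def res(p):
    P=pts(p); 
    rt=(proj(T,P)-mt); rs=proj(S,P)-ms
    return np.r_[rt.ravel(),rs.ravel()]
s=least_squares(res,[.6,.1,np.pi,0],loss="soft_l1"); p=s.x
print(p, np.degrees(p[2:])); print(res(p).reshape(-1,2).round(1))
print("turntable",np.degrees((p[3]-p[2])%(2*np.pi)))
print("knobs",[np.round(q,4) for q in pts(p)])
print("r",np.hypot(*p[:2]))
E
```

```text
[ 0.55729077  0.1279447   3.03485504 -0.31860951] [173.88438548 -18.25498037]
[[ 0.1 -0.7]
 [ 0.2 -0.5]
 [-0.1 -0.9]
 [-1.2  0.5]
 [-3.8 -0.5]
 [-0.5 -0.7]
 [-0.8 -0.5]
 [-0.5  1. ]
 [-0.5  1.3]
 [-0.6  1.5]
 [-1.2  1.9]
 [-0.6  0.7]
 [-0.6  0.3]
 [-0.5  0.3]]
turntable 167.86063415465821
knobs [array([0.6409, 0.2025, 0.104 ]), array([0.5801, 0.0183, 0.104 ]), array([0.4509, 0.163 , 0.104 ]), array([0.4052, 0.1442, 0.038 ]), array([0.6409, 0.2025, 0.047 ]), array([0.5801, 0.0183, 0.047 ]), array([0.4509, 0.163 , 0.047 ])]
r 0.5717891606842493
```

```bash
cat >> fit.py <<'E'
from scipy.spatial.transform import Rotation as Ro
def delta(o,pos,yaw):
    R=Ro.from_rotvec(o["orientation"]); x=np.array([np.cos(yaw),np.sin(yaw),0]); z=np.array([0,0,-1.]); G=Ro.from_matrix(np.c_[x,np.cross(z,x),z])
    return np.round(R.inv().apply(np.array(pos)-o["tcp_pos"])*1e3,1), np.round(np.degrees((R.inv()*G).as_rotvec()),2)
def yaw(o): 
    x=Ro.from_rotvec(o["orientation"]).as_matrix()[:,0]; return np.degrees(np.arctan2(x[1],x[0]))
E
python3 - <<'E'
from fit import *
from bench import readout,grab_frame
o=readout.get_obs(); print(yaw(o),delta(o,[.6409,.2025,.23],np.radians(41.7)))
f=grab_frame("wrist"); R=Ro.from_rotvec(f["rvec"]).as_matrix(); C=-R.T@f["tvec"]; print(C, Ro.from_rotvec(o["orientation"]).inv().apply(C-o["tcp_pos"]))
E
```

```text
-73.79923658675571 (array([-690.4, -671.9,    1.4]), array([-5.000e-02,  3.000e-02, -1.155e+02]))
[ 0.25551503 -0.62800704  0.37350027] [-0.00050395 -0.07013299 -0.14265372]
```

```bash
python3 -m handwheel '-15 -15 0 0 0 -3 85; -45 -44 0 0 0 -8 85; -80 -78 0 0 0 -14 85; -115 -112 0 0 0 -20 85; -150 -146 0 0 0 -26 85; -185 -180 0 0 0 -32 85; -220 -214 0 0 0 -38 85; -255 -248 0 0 0 -44 85; -285 -278 0 0 0 -49 85; -315 -307 0 0 0 -54 85; -335 -326 0 0 0 -57 85; -345 -336 0 0 0 -58 85' && python3 - <<'E'
from fit import *
from bench import readout
o=readout.get_obs(); print(o["clock"],o["tcp_pos"],yaw(o),o["joints"].round(2),delta(o,[.6409,.2025,.23],np.radians(41.7)))
E
```

```text
clock: 1.8
tcp_pos: [0.4153, -0.2222, 0.2314]
orientation: [3.112, -0.429, 0.0]
contact_force: [-0.9, -0.1, -1.2]
grip_width: 0.0846
1.8 [ 0.41529889 -0.22224228  0.23138228] -15.705772776676605 [ 0.73  0.17 -0.41  2.    0.08  0.99  0.01] (array([ 102.2, -470. ,    1.3]), array([ 1.000e-02, -1.000e-02, -5.741e+01]))
```

```bash
python3 -m handwheel '3 -15 0 0 0 -3 70; 10 -45 0 0 0 -8 60; 17 -80 0 0 0 -14 60; 25 -120 0 0 0 -20 60; 35 -165 0 0 0 -26 60; 45 -210 0 0 0 -32 60; 55 -255 0 0 0 -38 60; 65 -300 0 0 0 -44 60; 75 -345 0 0 0 -49 60; 85 -390 0 0 0 -53 60; 95 -435 0 0 0 -56 60; 102 -465 0 0 0 -57.4 60' && python3 - <<'E'
from fit import *
from bench import readout,grab_frame
o=readout.get_obs(); print(o["clock"],o["tcp_pos"],yaw(o),o["joints"].round(2),delta(o,[.6409,.2025,.23],np.radians(41.7)))
for n in("top","wrist"):
    f=grab_frame(n); cv2.imwrite(f"pics/{n}1.png",f["pixels"][:,:,::-1])
E
```

```text
clock: 3.3
tcp_pos: [0.6397, 0.2003, 0.231]
orientation: [-2.932, -1.123, -0.0]
contact_force: [0.5, -0.8, -0.0]
grip_width: 0.0601
3.3 [0.63974662 0.20029537 0.23102993] 41.89770950888825 [ 0.07  0.56 -0.69  1.53  0.37  1.18  0.05] (array([ 2.3, -0.9,  1. ]), array([-0.09, -0.05,  0.2 ]))
```

View pics/wrist1.png

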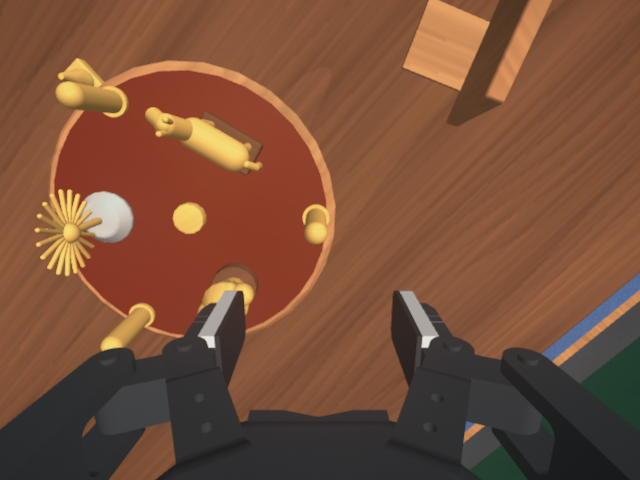

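View pics/top1.png

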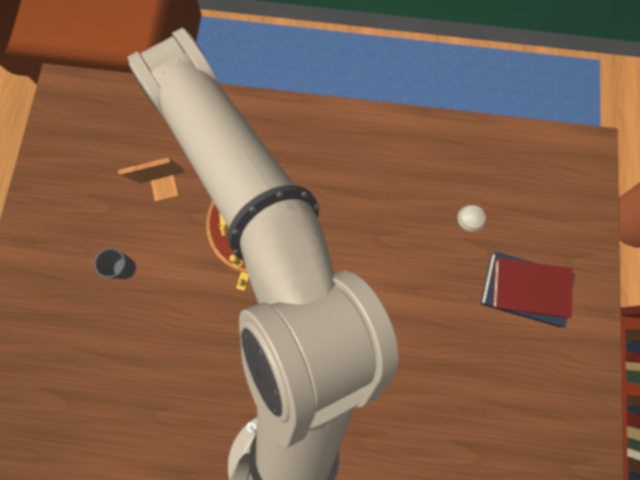

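```bash
python3 - <<'E'
from fit import *
from bench import readout,grab_frame
f=grab_frame("wrist"); o=readout.get_obs()
p=[.5573,.1279,3.0349,-.3186]; c=p[:2]
print("tcp",proj(f,o["tcp_pos"]), "center",proj(f,[*c,.045]))
for k in(1,-1,3): print("knob",k,proj(f,[pol(c,.112,p[3]+k*np.pi/3,z) for z in(.045,.11)]).round(1).tolist())
print(proj(f,[pol(c,.153,p[2],z) for z in(.0,.042)]))
b=cv2.imread("pics/wrist1.png")[40:360,20:360]; cv2.imwrite("pics/w1c.png",cv2.resize(b,None,fx=1.85,fy=1.85,interpolation=cv2.INTER_CUBIC))
E
```

```text
tcp [[313.43044104 310.79763243]] center [[195.02114975 215.16401755]]
knob 1 [[319.0, 215.8], [319.4, 234.5]]
knob -1 [[145.9, 312.4], [110.1, 349.7]]
knob 3 [[117.8, 100.6], [67.1, 92.2]]
[[90.22175314 85.78196089]
 [60.34455399 79.44586906]]
```

View pics/w1c.png

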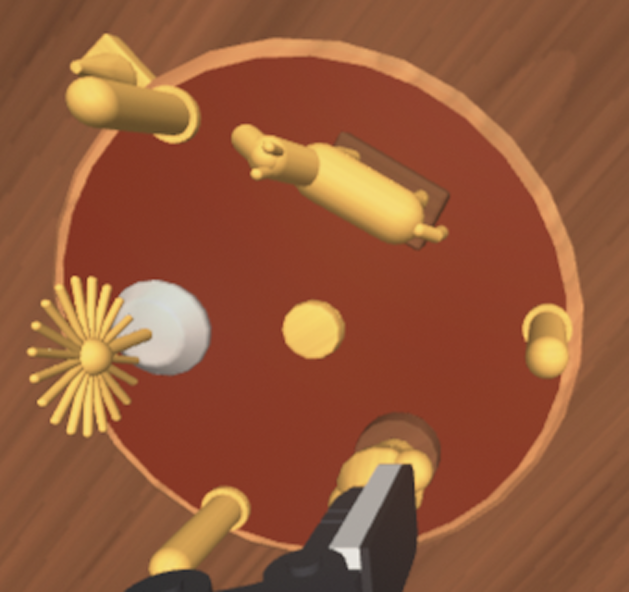

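```bash
python3 - <<'E'
from fit import *
from bench import grab_frame
W=grab_frame("wrist")
u=lambda x,y:[(x+.5)/1.85-.5+20,(y+.5)/1.85-.5+40]
m=np.array([u(547,329),u(226,510),u(180,113),u(547,356),u(172,560),u(92,102),u(313,329)])
def pts(p):
    c=p[:2]; P=[]
    for z in(.049,.101): P+=[pol(c,.112,p[2]+k,z) for k in(np.pi/3,-np.pi/3,np.pi)]
    return P+[[*c,.05]]
s=least_squares(lambda p:(proj(W,pts(p))-m).ravel(),[.557,.128,-.32],loss="soft_l1"); p=s.x
print(p,np.degrees(p[2])); print((proj(W,pts(p))-m).round(1).tolist()); print("knob2",pts(p)[0])
E
```

```text
[ 0.55494665  0.12269359 -0.3198714 ] -18.327281081559857
[[0.2, -0.3], [-0.6, -0.5], [-5.5, 0.3], [-0.2, 0.0], [-0.1, 1.9], [1.6, -0.1], [1.0, -0.5]]
knob2 [np.float64(0.6386055921249155), np.float64(0.19715956191599346), 0.049]
```

```bash
python3 -m handwheel '0 0 20 0 0 0 48; 0 0.5 50 0 0 0 48; -0.5 0.5 75 0 0 0 48; -0.5 0.5 88 0 0 0 48; -0.5 0.5 90 0 0 0 48; -0.5 0.5 90 0 0 0 48' && python3 - <<'E'
from fit import *
from bench import readout,grab_frame
f=grab_frame("wrist"); o=readout.get_obs(); print(o["tcp_pos"],yaw(o))
cv2.imwrite("pics/wrist2.png",f["pixels"][:,:,::-1])
R=Ro.from_rotvec(o["orientation"])
print("tcp",proj(f,o["tcp_pos"]))
for q in([.6386,.1972],[.6409,.2025],o["tcp_pos"][:2]): print(proj(f,[[*q,z] for z in(.049,.101,.110)]).round(1).tolist())
f=grab_frame("side"); cv2.imwrite("pics/side2.png",cv2.resize(f["pixels"][60:260,220:460,::-1],None,fx=3.2,fy=3.2,interpolation=cv2.INTER_CUBIC))
E
```

```text
clock: 4.25
tcp_pos: [0.6399, 0.1958, 0.142]
orientation: [2.937, 1.115, 0.002]
contact_force: [0.2, -0.6, 0.6]
grip_width: 0.0481
[0.64002948 0.19603048 0.1422982 ] 41.5950210167611
tcp [[318.55691776 307.65312241]]
[[317.8, 241.2], [317.8, 268.9], [317.9, 275.3]]
[[325.8, 237.6], [327.8, 264.6], [328.3, 270.7]]
[[318.3, 243.8], [318.4, 272.2], [318.4, 278.6]]
```

View pics/wrist2.png

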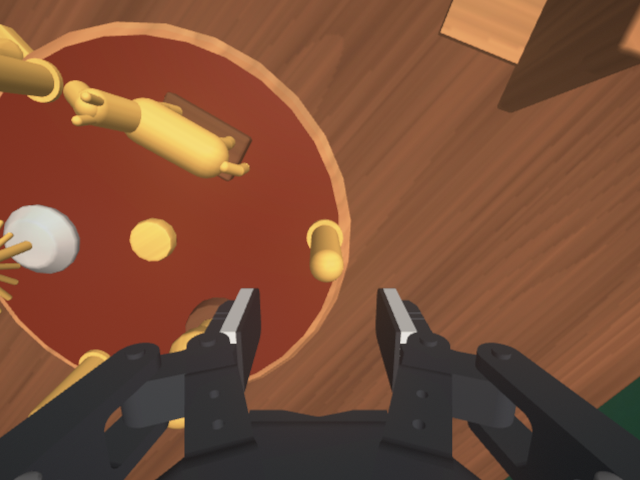

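View pics/side2.png

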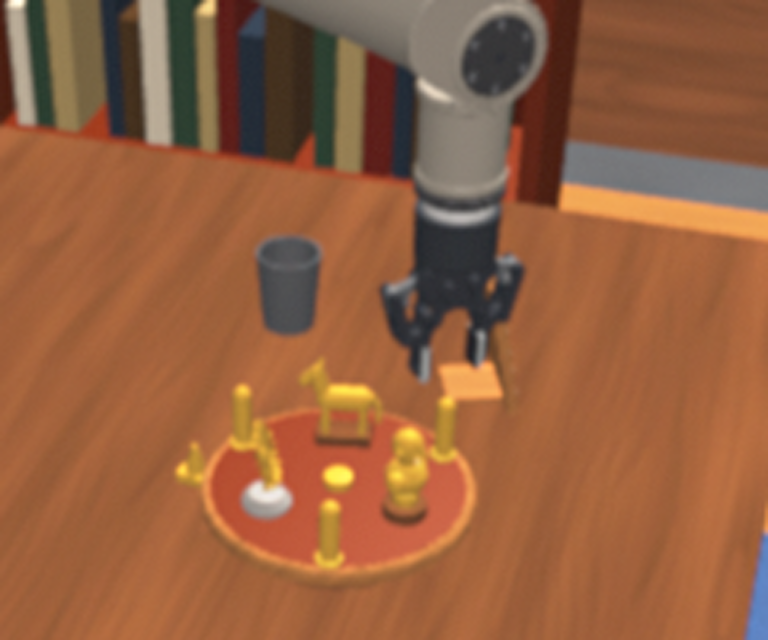

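```bash
python3 - <<'E'
from fit import *
from bench import readout
o=readout.get_obs(); print(delta(o,[.6405,.202,.076],np.radians(41.7)))
E
```

```text
(array([ 4.2, -4.2, 66.4]), array([ 0.04, -0.09, -0.11]))
```

```bash
python3 -m handwheel '4 -4 3 0 0 0 48; 4 -4 6 0 0 0 48; 4 -4 20 0 0 0 48; 4 -4 35 0 0 0 48; 4 -4 50 0 0 0 48; 4 -4 60 0 0 0 48; 4 -4 66 0 0 0 48; 4 -4 66 0 0 0 48' && python3 - <<'E'
from fit import *
from bench import readout,grab_frame
f=grab_frame("wrist"); o=readout.get_obs(); print(o["tcp_pos"],yaw(o),o["contact_force"])
cv2.imwrite("pics/wrist3.png",f["pixels"][:,:,::-1])
f=grab_frame("side"); cv2.imwrite("pics/side3.png",cv2.resize(f["pixels"][60:260,220:460,::-1],None,fx=3.2,fy=3.2,interpolation=cv2.INTER_CUBIC))
E
```

```text
clock: 5.35
tcp_pos: [0.6396, 0.2014, 0.0749]
orientation: [-2.937, -1.116, 0.001]
contact_force: [-0.3, -0.1, -0.0]
grip_width: 0.0483
[0.63992474 0.20158602 0.07541681] 41.60602384949682 [-0.41673045  0.02802616  0.10530593]
```

View pics/wrist3.png

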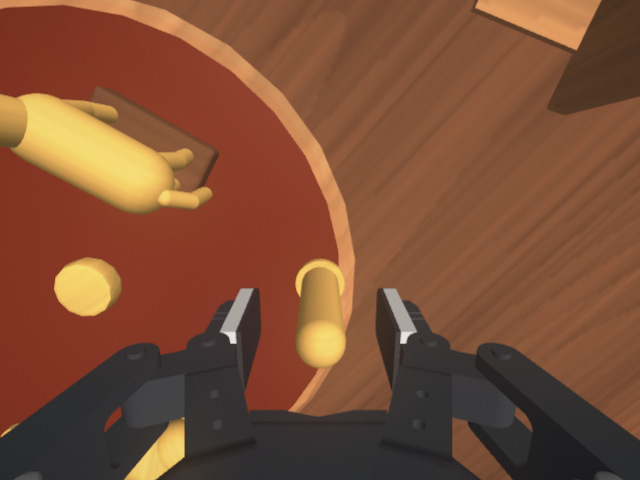

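View pics/side3.png

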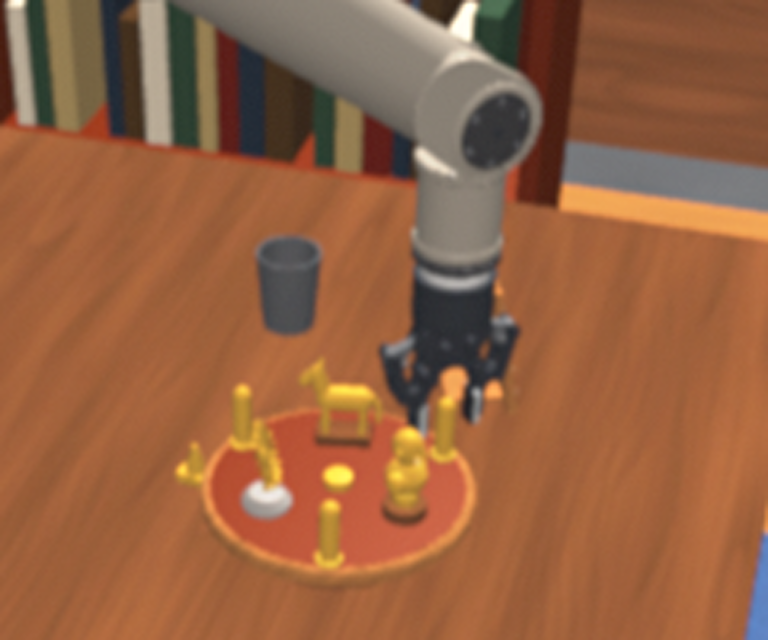

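The knob is centred between the pads: it runs from (320,280) at the foot to (320,343) at the top, and the TCP projects to (318,308). I'll close on it gently.

```bash
python3 -m handwheel '0 0 0 0 0 0 30; 0 0 0 0 0 0 22; 0 0 0 0 0 0 10; 0 0 0 0 0 0 10; 0 0 0 0 0 0 10; 0 0 0 0 0 0 10' 25 && python3 - <<'E'
from fit import *
from bench import readout,grab_frame
f=grab_frame("wrist"); o=readout.get_obs(); print(o["clock"],o["tcp_pos"],yaw(o),o["contact_force"],o["moment"],o["grip_width"])
cv2.imwrite("pics/wrist4.png",f["pixels"][:,:,::-1])
E
```

```text
clock: 6.2
tcp_pos: [0.6404, 0.2019, 0.0758]
orientation: [-2.937, -1.116, -0.003]
contact_force: [2.6, 2.5, 3.1]
grip_width: 0.0168
6.25 [0.64038562 0.20197367 0.07580126] 41.60766074298045 [3.44758065 2.67281225 2.72330733] [ 0.41767685 -0.62560462  0.03609743] 0.017026445202358756
```

View pics/wrist4.png

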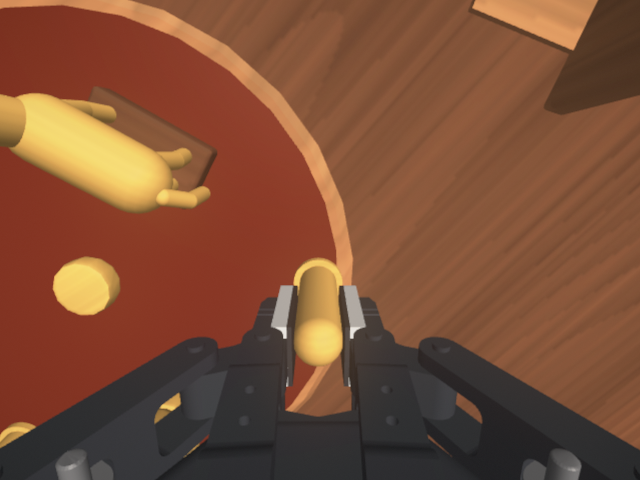

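```bash
cat > st.py <<'E'
from fit import *
from bench import readout
o=readout.get_obs(); R=Ro.from_rotvec(o["orientation"])
c=np.array([.5573,.1279]); d=o["tcp_pos"][:2]-c
print("t",o["clock"],"tcp",o["tcp_pos"].round(4),"yaw",yaw(o).round(2),"az",np.degrees(np.arctan2(d[1],d[0])).round(2),"rad",np.hypot(*d).round(4),"Ftool",R.inv().apply(o["contact_force"]).round(1),"Mtool",R.inv().apply(o["moment"]).round(2),"grip",o["grip_width"].round(4),"j",o["joints"].round(2))
E
python3 st.py; python3 -m handwheel '0 2 0 0 0 1 10; -0.2 5.9 0 0 0 3 10; -0.6 11.7 0 0 0 6 10; -1.4 17.5 0 0 0 9 10; -2.4 23.3 0 0 0 12 10; -3.8 29 0 0 0 15 10; -5.5 34.6 0 0 0 18 10; -7.4 40.1 0 0 0 21 10; -9.7 45.6 0 0 0 24 10; -12.2 50.8 0 0 0 27 10; -14 54.3 0 0 0 29 10; -15 56 0 0 0 30 10' && python3 st.py
```

```text
clock: 7.75
tcp_pos: [0.6673, 0.149, 0.0758]
orientation: [-3.126, -0.312, -0.004]
contact_force: [4.6, 2.5, 1.3]
grip_width: 0.017Traceback (most recent call last):
  File "st.py", line 5, in <module>
    print("t",o["clock"],"tcp",o["tcp_pos"].round(4),"yaw",yaw(o).round(2),"az",np.degrees(np.arctan2(d[1],d[0])).round(2),"rad",np.hypot(*d).round(4),"Ftool",R.inv().apply(o["contact_force"]).round(1),"Mtool",R.inv().apply(o["moment"]).round(2),"grip",o["grip_width"].round(4),"j",o["joints"].round(2))
                                                                                                                                                                                                                                                             ^^^^^^^^^^^^^^^^^^^^^
AttributeError: 'float' object has no attribute 'round'
Traceback (most recent call last):
  File "st.py", line 5, in <module>
    print("t",o["clock"],"tcp",o["tcp_pos"].round(4),"yaw",yaw(o).round(2),"az",np.degrees(np.arctan2(d[1],d[0])).round(2),"rad",np.hypot(*d).round(4),"Ftool",R.inv().apply(o["contact_force"]).round(1),"Mtool",R.inv().apply(o["moment"]).round(2),"grip",o["grip_width"].round(4),"j",o["joints"].round(2))
                                                                                                                                                                                                                                                             ^^^^^^^^^^^^^^^^^^^^^
AttributeError: 'float' object has no attribute 'round'
```

```bash
sed -i 's/o\["grip_width"\].round(4)/round(o["grip_width"],4)/' st.py; python3 st.py; python3 - <<'E'
from bench import grab_frame
import cv2
for n in("wrist","side"):
    f=grab_frame(n); p=f["pixels"][:,:,::-1]
    cv2.imwrite(f"pics/{n}5.png",p if n=="wrist" else cv2.resize(p[60:260,220:460],None,fx=3.2,fy=3.2,interpolation=cv2.INTER_CUBIC))
E
```

```text
t 7.75 tcp [0.6673 0.149  0.0758] yaw 11.4 az 10.87 rad 0.112 Ftool [ 5.  -1.5 -1.3] Mtool [0.27 1.22 0.12] grip 0.017 j [ 0.02  0.7  -0.49  1.62  0.39  0.91 -0.41]
```

View pics/side5.png

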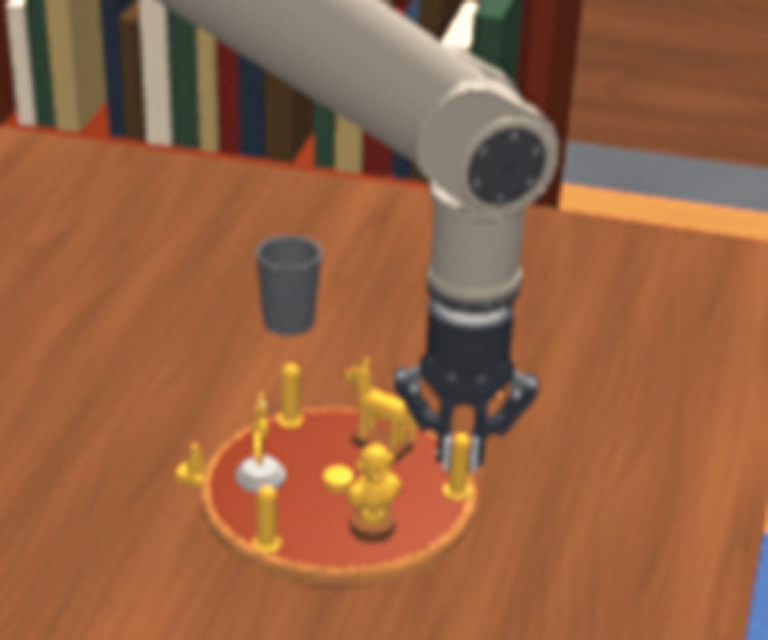

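View pics/wrist5.png

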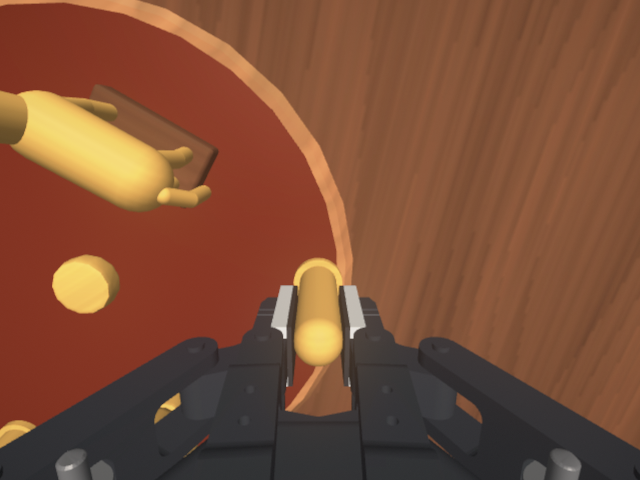

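The plate turned with the knob, and the wrist view hasn't changed relative to the plate. I'll carry on, easing outward slightly to drop the radial force.

```bash
python3 -m handwheel '0.4 2 0 0 0 1 10; 0.3 5.9 0 0 0 3 10; -0.1 11.7 0 0 0 6 10; -0.9 17.5 0 0 0 9 10; -1.9 23.4 0 0 0 12 10; -3.3 29.1 0 0 0 15 10; -5 34.7 0 0 0 18 10; -6.9 40.3 0 0 0 21 10; -9.2 45.8 0 0 0 24 10; -11.7 51 0 0 0 27 10; -13.6 54.5 0 0 0 29 10; -14.6 56.3 0 0 0 30 10' && python3 st.py
```

```text
clock: 9.35
tcp_pos: [0.6636, 0.0905, 0.0758]
orientation: [3.1, -0.507, 0.003]
contact_force: [5.1, 0.5, 3.8]
grip_width: 0.0172
t 9.35 tcp [0.6636 0.0905 0.0758] yaw -18.58 az -19.37 rad 0.1127 Ftool [ 4.7 -2.1 -3.8] Mtool [0.45 1.02 0.18] grip 0.0172 j [ 0.03  0.66 -0.36  1.67  0.29  0.87 -0.78]
```

```bash
python3 -m handwheel '0.3 2 0 0 0 1 10; 0.1 5.9 0 0 0 3 10; -0.3 11.7 0 0 0 6 10; -1.1 17.5 0 0 0 9 10; -2.1 23.4 0 0 0 12 10; -3.5 29.1 0 0 0 15 10; -5.2 34.7 0 0 0 18 10; -7.1 40.2 0 0 0 21 10; -9.4 45.7 0 0 0 24 10; -11.9 50.9 0 0 0 27 10; -13.8 54.4 0 0 0 29 10; -14.8 56.1 0 0 0 30 10' && python3 st.py
```

```text
clock: 10.85
tcp_pos: [0.6311, 0.0421, 0.0757]
orientation: [2.863, -1.292, 0.001]
contact_force: [3.2, 0.6, 5.0]
grip_width: 0.017
t 10.85 tcp [0.6311 0.0421 0.0757] yaw -48.57 az -49.31 rad 0.1132 Ftool [ 1.6 -2.8 -5. ] Mtool [0.49 0.55 0.27] grip 0.017 j [ 0.01  0.59 -0.24  1.77  0.19  0.8  -1.17]
```

```bash
python3 -m handwheel '0 2 0 0 0 1 10; -0.2 5.9 0 0 0 3 10; -0.6 11.7 0 0 0 6 10; -1.4 17.5 0 0 0 9 10; -2.4 23.3 0 0 0 12 10; -3.8 29 0 0 0 15 10; -5.5 34.6 0 0 0 18 10; -7.4 40.1 0 0 0 21 10; -9.7 45.6 0 0 0 24 10; -12.2 50.8 0 0 0 27 10; -14 54.3 0 0 0 29 10; -15 56 0 0 0 30 10' && python3 st.py
```

```text
clock: 12.35
tcp_pos: [0.5789, 0.0166, 0.0757]
orientation: [2.432, -1.989, -0.0]
contact_force: [2.7, 0.6, 6.7]
grip_width: 0.0169
t 12.35 tcp [0.5789 0.0166 0.0757] yaw -78.57 az -79.01 rad 0.1134 Ftool [-0.1 -2.8 -6.7] Mtool [0.58 0.12 0.25] grip 0.0169 j [-0.05  0.52 -0.12  1.91  0.09  0.72 -1.58]
```

```bash
python3 -m handwheel '0 2 0 0 0 1 10; -0.2 5.9 0 0 0 3 10; -0.6 11.7 0 0 0 6 10; -1.4 17.5 0 0 0 9 10; -2.4 23.3 0 0 0 12 10; -3.8 29 0 0 0 15 10; -5.5 34.6 0 0 0 18 10; -7.4 40.1 0 0 0 21 10; -9.7 45.6 0 0 0 24 10; -12.2 50.8 0 0 0 27 10; -14 54.3 0 0 0 29 10; -15 56 0 0 0 30 10' && python3 st.py; python3 - <<'E'
from bench import grab_frame
import cv2
for n in("wrist","side","top"):
    f=grab_frame(n); p=f["pixels"][:,:,::-1]
    cv2.imwrite(f"pics/{n}6.png",p if n=="wrist" else cv2.resize(p[160:250,265:385],None,fx=6,fy=6,interpolation=cv2.INTER_CUBIC) if n=="side" else cv2.resize(p[165:300,190:325],None,fx=4.4,fy=4.4,interpolation=cv2.INTER_CUBIC))
E
```

```text
clock: 13.85
tcp_pos: [0.5212, 0.0206, 0.0757]
orientation: [-1.834, 2.55, 0.0]
contact_force: [2.5, 1.2, 6.0]
grip_width: 0.0172
t 13.85 tcp [0.5212 0.0206 0.0757] yaw -108.55 az -108.58 rad 0.1132 Ftool [-1.9 -2.  -6. ] Mtool [ 0.53 -0.43  0.26] grip 0.0172 j [-0.16  0.44  0.01  2.05 -0.01  0.65 -2.05]
```

View pics/side6.png

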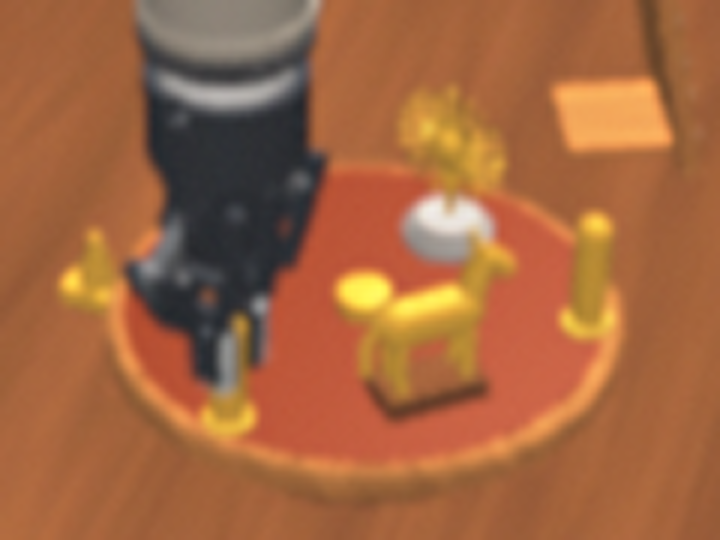

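View pics/wrist6.png

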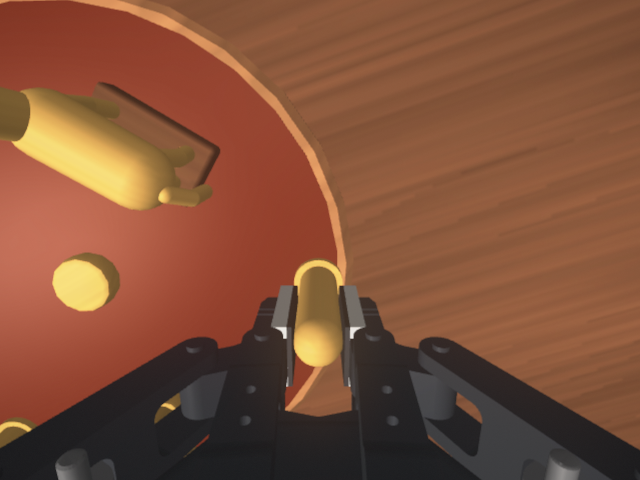

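View pics/top6.png

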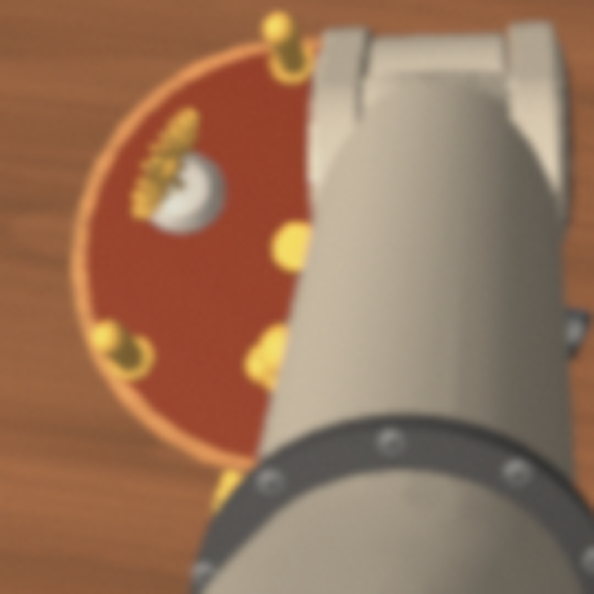

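```bash
python3 - <<'E'
import cv2
a=cv2.imread("pics/top0.png")[262:298,226:262]; cv2.imwrite("pics/tp.png",cv2.resize(a,None,fx=16,fy=16,interpolation=cv2.INTER_CUBIC))
a=cv2.imread("pics/side0.png")[190:220,268:298]; cv2.imwrite("pics/sp.png",cv2.resize(a,None,fx=16,fy=16,interpolation=cv2.INTER_CUBIC))
E
```

```text
(no output)
```

View pics/tp.png

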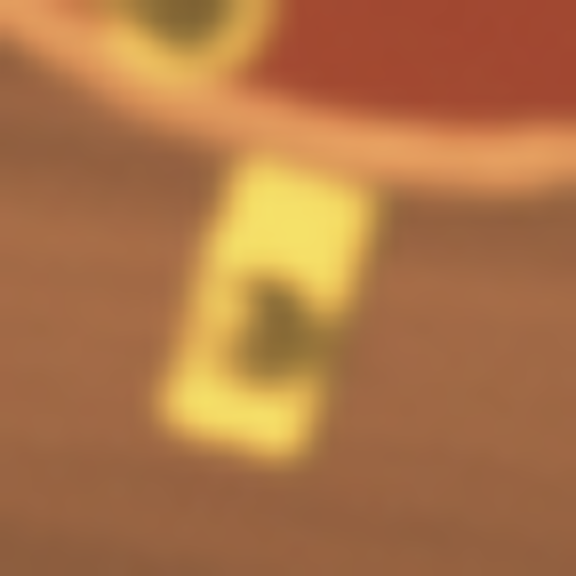

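View pics/sp.png

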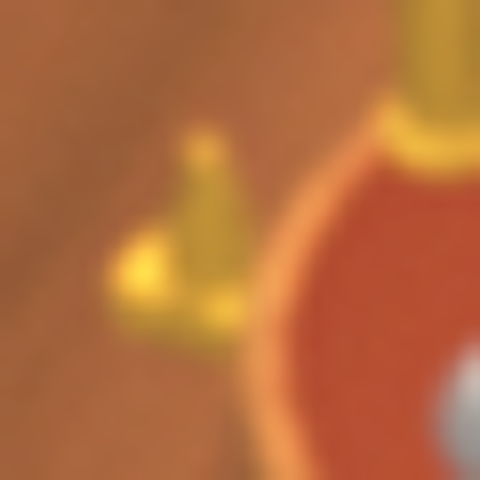

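```bash
python3 - <<'E'
from fit import *
from bench import grab_frame
T=grab_frame("top"); S=grab_frame("side")
sc=lambda s,x0,y0:(lambda x,y:[(x+.5)/s-.5+x0,(y+.5)/s-.5+y0])
ut=sc(4.4,190,165); us=sc(6,265,160); tp=sc(16,226,262); sp=sc(16,268,190)
mt=np.array([ut(172,62),ut(491,207),ut(189,411),ut(497,235),ut(210,427),ut(297,247), tp(158,420),tp(298,465),tp(238,165),tp(378,195)])
ms=np.array([us(568,155),us(348,347),us(185,130),us(562,248),us(347,447),us(186,228),us(364,295),sp(204,132)])
def K(p,k,z): return pol(p[:2],.112,p[3]+k*np.pi/3,z)
def model(p):
    c=np.array(p[:2]); u=np.array([np.cos(p[2]),np.sin(p[2])]); v=np.array([-u[1],u[0]])
    # corners: image left = world +y ; v for u~(-1,0.1) is (-.1,-1): right
    e=lambda r,s:[*(c+r*u+s*.011*v),p[4]]
    t=[K(p,1,.104),K(p,-1,.104),K(p,3,.104),K(p,-1,.047),K(p,3,.047),[*c,.05],e(.17,-1),e(.17,1),e(p[5],-1),e(p[6],1)]
    s=[K(p,1,.104),K(p,-1,.104),K(p,3,.104),K(p,1,.047),K(p,-1,.047),K(p,3,.047),[*c,.05],[*(c+.153*u),.042]]
    return t,s
def res(p):
    t,s=model(p); return np.r_[(proj(T,t)+p[7:9]-mt).ravel(),(proj(S,s)+p[9:11]-ms).ravel(),p[7:11]/1.0,(p[4]-.008)/.004]
s=least_squares(res,[.557,.128,3.03,-.32,.008,.132,.132,0,0,0,0],x_scale=[.01]*7+[1]*4); p=s.x
print(p.round(4),"front",np.degrees(p[2]),"bust",np.degrees(p[3])); r=res(p)
print(r[:36].reshape(-1,2).round(1).tolist())
J=s.jac; C=np.linalg.pinv(J.T@J)*.4**2; print("sd deg",np.degrees(np.sqrt(np.diag(C))[2:4]), "turn cw needed", np.degrees((p[3]-p[2])%(2*np.pi)))
E
```

```text
[ 0.5568  0.1285  2.9998 -0.3164  0.0078  0.128   0.1268  0.4105  0.3843
  0.5573 -0.7145] front 171.87637793551494 bust -18.128904631427023
[[0.1, -0.1], [0.4, -0.1], [0.1, -0.3], [-0.4, -0.2], [-0.6, 0.1], [0.1, 0.4], [0.1, 0.2], [-0.2, -0.3], [0.1, 0.0], [-0.2, -0.0], [-0.1, 0.1], [0.1, 0.5], [-0.2, 0.6], [-0.2, -0.2], [-0.1, -0.5], [-0.1, -0.5], [0.0, 0.3], [0.2, 0.4]]
sd deg [0.24898735 0.18018989] turn cw needed 169.994717433058
```

```bash
python3 -m handwheel '0 2 0 0 0 1 10; -0.2 5.9 0 0 0 3 10; -0.6 11.7 0 0 0 6 10; -1.4 17.5 0 0 0 9 10; -2.4 23.3 0 0 0 12 10; -3.8 29 0 0 0 15 10; -5.2 33.7 0 0 0 17.5 10; -6.3 37 0 0 0 19.3 10; -6.8 38.3 0 0 0 20 10; -6.8 38.3 0 0 0 20 10; -6.8 38.3 0 0 0 20 10' && python3 st.py; python3 - <<'E'
from bench import grab_frame
import cv2
for n in("side","top"):
    f=grab_frame(n); p=f["pixels"][:,:,::-1]; cv2.imwrite(f"pics/{n}7f.png",p)
    cv2.imwrite(f"pics/{n}7.png",cv2.resize(p[160:250,265:385],None,fx=6,fy=6,interpolation=cv2.INTER_CUBIC) if n=="side" else cv2.resize(p[165:300,190:325],None,fx=4.4,fy=4.4,interpolation=cv2.INTER_CUBIC))
E
```

```text
clock: 15.48
tcp_pos: [0.4875, 0.0392, 0.0757]
orientation: [-1.364, 2.829, 0.001]
contact_force: [2.7, 0.5, 6.5]
grip_width: 0.0171
t 15.475 tcp [0.4875 0.0392 0.0757] yaw -128.51 az -128.2 rad 0.1129 Ftool [-2.1 -1.8 -6.5] Mtool [ 0.36 -0.71  0.21] grip 0.0171 j [-0.28  0.4   0.09  2.13 -0.06  0.62 -2.39]
```

View pics/side7.png

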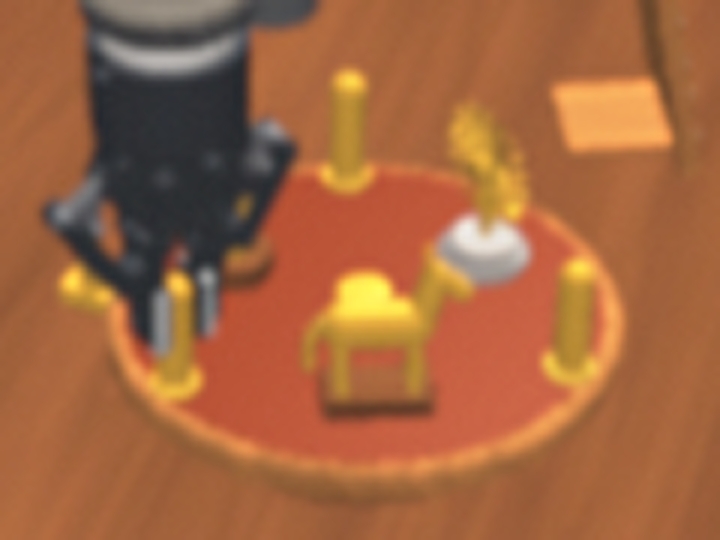

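View pics/top7.png

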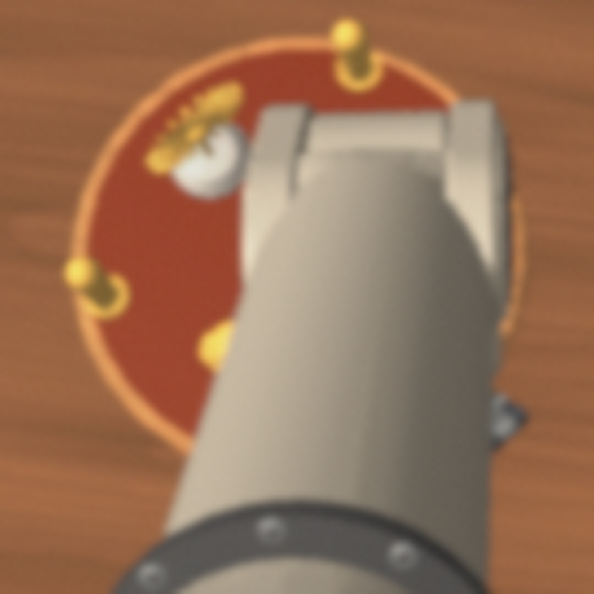

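```bash
python3 - <<'E'
from fit import *
from bench import grab_frame
T=grab_frame("top"); S=grab_frame("side")
sc=lambda s,x0,y0:(lambda x,y:[(x+.5)/s-.5+x0,(y+.5)/s-.5+y0])
ut=sc(4.4,190,165); us=sc(6,265,160)
mt=np.array([ut(347,35),ut(81,273)])
ms=np.array([us(178,284),us(350,82),us(579,270),us(174,380),us(347,173),us(571,364)])
c=[.5568,.1285]
K=lambda b,k,z:pol(c,.112,b+k*np.pi/3,z)
def res(b):
    b=b[0]
    return np.r_[(proj(T,[K(b,3,.104),K(b,-1,.104)])+[.41,.38]-mt).ravel(),(proj(S,[K(b,k,z) for z in(.104,.047) for k in(1,-1,3)])+[.56,-.71]-ms).ravel()]
s=least_squares(res,[3.0]); print(np.degrees(s.x), res(s.x).reshape(-1,2).round(1).tolist())
st=least_squares(lambda b:res(b)[:4],[3.0]); print("top only",np.degrees(st.x)); print("side only",np.degrees(least_squares(lambda b:res(b)[4:],[3.]).x))
E
```

```text
[170.96910334] [[-0.1, -0.2], [-0.1, -0.1], [-0.7, 0.2], [-0.3, 0.1], [-0.3, 0.1], [0.3, -0.2], [-0.1, 0.0], [-0.1, -0.1]]
top only [170.98056745]
side only [170.96034464]
```

```bash
python3 - <<'E'
from fit import *
from bench import grab_frame
T=grab_frame("top"); S=grab_frame("side")
sc=lambda s,x0,y0:(lambda x,y:np.array([(x+.5)/s-.5+x0,(y+.5)/s-.5+y0]))
tp=sc(16,226,262); sp=sc(16,268,190)
c=np.array([.5568,.1285])
def e(a,r,l,z): u=np.array([np.cos(a),np.sin(a)]); v=np.array([-u[1],u[0]]); return [*(c+r*u+l*v),z]
# back-project top pixels onto z=h plane
def back(f,px,h):
    R=Ro.from_rotvec(f["rvec"]).as_matrix(); d=R.T@np.array([(px[0]-f["cx"])/f["fx"],(px[1]-f["cy"])/f["fy"],1]); C=-R.T@f["tvec"]; return (C+d*(h-C[2])/d[2])[:2]
o=np.array([.41,.38])
for h in(.004,.008,.012):
    q=[back(T,tp(*a)-o,h) for a in((158,420),(298,465),(238,165),(378,195))]
    m=(q[0]+q[1])/2-c; print(h,"outer mid az",np.degrees(np.arctan2(m[1],m[0])),np.hypot(*m),"edge dirs",[np.degrees(np.arctan2(*(q[i]-q[j])[::-1])) for i,j in((0,2),(1,3))],"width",np.hypot(*(q[0]-q[1])))
m=back(S,sp(204,132)-np.array([.56,-.71]),.042)-c; print("side tip",np.degrees(np.arctan2(m[1],m[0])),np.hypot(*m))
E
```

```text
0.004 outer mid az 171.66607132412437 0.16993411260010158 edge dirs [np.float64(171.49463705443804), np.float64(172.19030225982544)] width 0.023229401511257665
0.008 outer mid az 171.91529927275974 0.17017224051821775 edge dirs [np.float64(171.49463705443807), np.float64(172.19030225982547)] width 0.02314919660429415
0.012 outer mid az 172.163826002375 0.17041357926191333 edge dirs [np.float64(171.49463705443804), np.float64(172.19030225982547)] width 0.023068991697330624
side tip 171.19613323825803 0.15455774149042295
```

The front measures about 171.7° and the bust about 171.0°, so I'll turn back roughly 0.7° and hold there.

```bash
python3 -m handwheel '0 -0.7 0 0 0 -0.3 10; 0 -1.4 0 0 0 -0.7 10; 0 -1.4 0 0 0 -0.7 10; 0 -1.4 0 0 0 -0.7 10; 0 -1.4 0 0 0 -0.7 10; 0 -1.4 0 0 0 -0.7 10' && python3 st.py; python3 - <<'E'
from bench import grab_frame,readout
import cv2
for n in("side","top","wrist"):
    f=grab_frame(n); p=f["pixels"][:,:,::-1]; 
    cv2.imwrite(f"pics/{n}8.png",p if n=="wrist" else cv2.resize(p[160:250,265:385],None,fx=6,fy=6,interpolation=cv2.INTER_CUBIC) if n=="side" else p)
print(abs(readout.get_obs()["qvel"]).max())
E
python3 st.py
```

```text
clock: 16.52
tcp_pos: [0.4887, 0.0382, 0.0757]
orientation: [-1.381, 2.82, 0.0]
contact_force: [3.5, 1.8, 6.4]
grip_width: 0.0175
t 16.525 tcp [0.4887 0.0382 0.0757] yaw -127.81 az -127.42 rad 0.1129 Ftool [-3.6 -1.6 -6.4] Mtool [ 0.45 -0.75  0.26] grip 0.0175 j [-0.28  0.4   0.09  2.13 -0.06  0.62 -2.38]
0.00154654563770417
t 16.675 tcp [0.4886 0.0382 0.0757] yaw -127.81 az -127.43 rad 0.113 Ftool [-2.9 -2.  -6.5] Mtool [ 0.39 -0.7   0.18] grip 0.0169 j [-0.28  0.4   0.09  2.13 -0.06  0.62 -2.38]
```

View pics/side8.png

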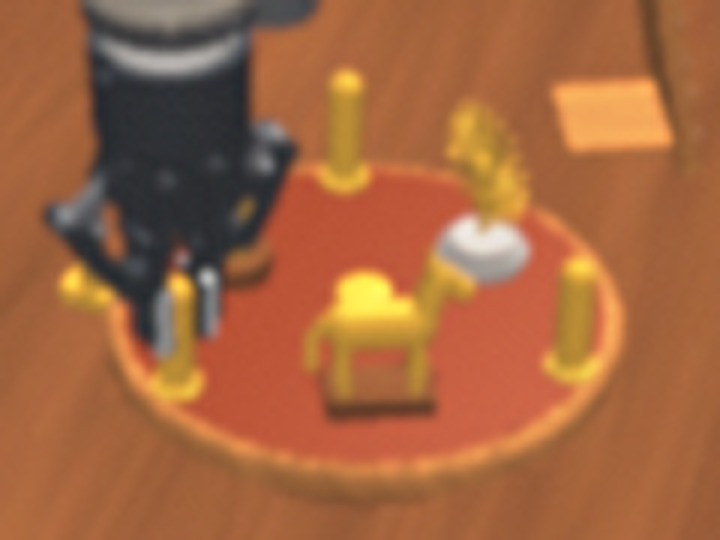

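View pics/top8.png

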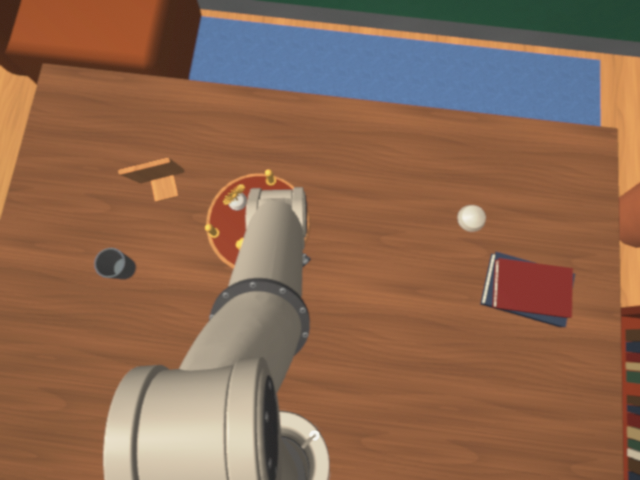

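View pics/wrist8.png

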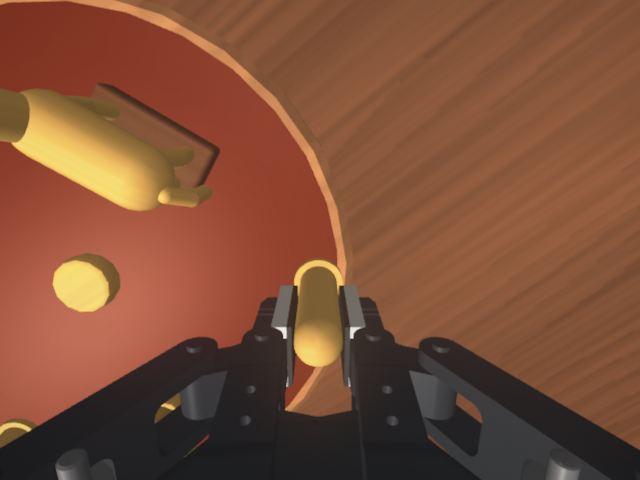

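The knob is still gripped, centred between the pads at (318,315). The plate is still, and the other objects are in the same pixels as at the start. In the side view the bust's plinth at (245,265) lines up with the tongue at (85,285). I'm handing it in.

```bash
python3 - <<'E'
from bench import workorder
print(workorder.hand_in())
E
```

```text
the job is handed in; nothing more can be done
None
```

I gripped knob2 at 25 N and turned the stand about 169° clockwise. The bust now stands at the brass pointer, and I handed the job in at about 16.7 s with the knob still gripped.

- **Alignment:** before the last correction, the top and side views put the bust at 171.0° and the pointer at about 171.7°. I turned back 0.7° to match. I did not measure the bust's angle again after that, only looked at the pictures. The expected error is within about 0.5°.
- **Disagreements between measurements:**
    - My first rough fit put the pointer at 173.9°; the finer fit gave 171.9°. I used 171.7°, within a spread of 171.2–172.2° between the separate pointer readings.
    - My first wrist picture was about 5 mm off, probably because the arm was still settling, and I did not use it.
- **Last checks:** the arm and stand were still. The external force at the wrist was about 7 N in the last reading. The fingers did not come near the figures in the pictures I took, and the books, cup, paperweight and frame are where they started.

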